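# Tighten the shorting-bar knob on a capacitor

## Task

The insulation test is over and the copper shorting bar lies across the capacitor's three terminals. Screw the big round hand knob clockwise, turn by turn, until it is fully home on the bar, then let go of it. Leave the loose spare insulator where it stands.

Things in the scene. Friction and masses are not known exactly. Their poses are not given: they have to be found in the camera images.
- knob (a joint): Turning of the hand knob, rad. 0 = fully home (solid stop); negative = unscrewed; grows to 0 as the knob turns clockwise seen from above. Starts anywhere from -6.8 to -5.4, so it needs several strokes. Turns lightly (0.1 N m), stays where left. The thread is 6 mm per full turn: the knob starts 5.2 to 6.5 mm up and sinks as it is screwed.
- knob_grip (a point): Point on the upright axis of the hand knob, 10 mm below its flat top: a good height for the middle of the finger pads. Plain aluminium knurled cylinder, 40 mm diameter, 34 mm tall, small dark dot near the rim on top. Grip it across any diameter. x points to the dot (turns with the knob), z up. Home, this point is 26 mm above the copper bar, 241 mm above the work surface.
- capacitor: Fixed grey tank, 110 x 320 x 115 mm, origin at the centre of its underside. Along its y, 100 mm apart, stand three white bushings topped by the copper bar (26 x 250 mm, top at 215 mm) that runs under the knob: keep fingertips above it. The knob is on any one of the three; the others carry small steel hexagon nuts, 27 mm wide, up to 24 mm above the bar, already tight.
- insulator: Spare white porcelain insulator standing loose on the work surface beyond the tank, 66 mm wide, 113 mm tall, origin at the centre of its underside. To be left alone.

How it is judged:
At the end, for the whole second after the job is handed in: The hand knob is within 0.25 rad (about 15 degrees) of its home stop and still; the spare insulator is within 20 mm of where it started (value of joint knob above -0.25 rad and velocity of joint knob below 0.05 rad/s and distance of insulator from where it was at the start of the episode below 0.02 m); the robot touches nothing.
It fails at once if the spare insulator is moved more than 20 mm (distance of insulator from where it was at the start of the episode above 0.02 m).
It also fails if it takes over 64 s, if anything falls off the work surface, if the arm or the gripper's body presses on something with over 40 N, if the wrist force passes 120 N, or if a joint passes its speed limit or range.

## Robot

A 6-joint arm with a two-finger parallel gripper is mounted at the origin on the work surface. World frame = base frame: x ahead of the robot, y to its left, z up, the work surface at z = 0. Lengths are in m, angles in rad, forces in N, time in s.
With the tool pointing down it reaches from about 0.35 to 0.975 m from the base axis. Payload 4.9 kg.
Tool frame: the origin (TCP) lies on the mounting face of the last link; the fingertips stand 173 mm ahead of it and the grasp point (between the pads) lies 155 mm ahead of it; z points along the fingers, y is the direction in which the jaws open and shut (so a half turn about z gives the same grasp; the last joint's range is limited). The gripper opens to 85 mm and grips with 20 to 120 N. Pads are 22 mm wide; open, the fingers measure 114 mm over their backs; the gripper's body (76 mm by 85 mm) begins 54 mm behind the grasp point. The pads swing forward as they close: fully open they stand 13 mm farther back than shut.
Start: joints at [-1.258, 0.053, 1.613, -0, 1.476, -0.119], TCP at [0.262, -0.568, 0.405] pointing down, gripper open.
Joint ranges: [-3.01, 3.01], [-1.01, 2.22], [0.06, 2.58], [-1.02, 4.17], [0.09, 2.62], [-3.14, 3.14]. Speed limits (rad/s): [2.57, 2.57, 3.14, 3.14, 3.14, 3.14].

## Interface

Orientations are given as a rotation vector (axis times angle).
In Python, from station import ctrl gives the robot as it stands. The module is installed in compiled form; this text tells all that it offers.
- The arm moves only by the tool jog_arm, never from a script. Its argument "steps" is a list of rows, each a list of 2 entries, a list of its own where there are three numbers: the shift along the tool's x, y, z in cm, then the turn, a rotation vector about the tool's x, y, z in degrees. In form: [[[tx, ty, tz], [rx, ry, rz]], ...]. A call has 1 to 8 rows; each row shifts and turns the pose as measured when the row begins, along the tool's axes as they then stand; what a row does not reach is not made up. A row lasts 1/10 s, in which the tool goes at most 50 mm and 8.59 degrees, less where a joint would pass 70% of its speed; a pose out of reach is approached as far as the arm can. A call is refused whole if a number of a shift passes 5 or a number of a turn 8.59, either way. A call with a gripper value outside its range is refused whole. "fingers" is the gripper command: -1 is shut, 1 is fully open, values between are in proportion, set as the call begins (left out, the last holds). The fingers move at their own pace and stop on an object; "grip_force" is the grip in N (left out, the last holds). Time passes only in rows, so rows that do not move let the fingers close. It gives the time, the measured TCP pose, the force and the opening at its end, in the units of the state.
- ctrl.get_obs(): the state, without advancing time (a new reading comes with each control period).
- ctrl.get_image(name): name is "side" or "top"; returns the picture (384x512x3 uint8, red, green, blue); there is no depth.
- ctrl.camera_info(name): a dict with "K" (3x3 intrinsics, pixels), "camera_from_world" (4x4, takes a point from world to camera coordinates). Camera axes: x right, y up, looking along -z (the intrinsics and any distortion apply to the point x, -y, -z); pixel columns grow to the right and rows downward; lengths in m; the calibration is good to about 2 mm. A picture is of the moment at which its call begins. camera_info takes no time and is no camera call.
- ctrl.finish_job(): hands the job in, once; it reports no verdict.
The state is a dict: "t": time; "q": joint angles; "dq": joint speeds; "effort": joint torques, N m; "tool_pos": TCP position; "tool_rot": TCP orientation; "contact_force": force on the tool from outside, world axes, zero at the start; "wrist_torque": the same for the moment, N m; "opening": finger opening in m.
Only numpy, scipy, OpenCV 4.12 (cv2) and the standard library are available. Lean on these libraries where they do the work, as an engineer would, in place of code of your own. Each camera call takes 0.05 s, during which the arm holds its last target.

## Working session

There is one attempt and no reset: what is moved stays moved. The work goes in short steps, Python scripts to look and compute and a tool call to move; the robot and the scene stay as the last step left them, time stands still between calls to the robot, and variables do not carry over. Pictures are saved under pics/ and viewed, and the job is handed in when it is done.

Besides the shell and the picture viewer there is one more tool, called after "Request:" as a command line: name --argument value ..., lists and objects as JSON in quotes. jog_arm: Moves the arm, as the interface text tells. Its arguments: {"type":"object","properties":{"steps":{"type":"array","items":{"type":"array"}},"fingers":{"type":"number"},"grip_force":{"type":"number"}},"required":["steps"]}

```bash
mkdir -p pics
python3 - <<'E'
from station import ctrl
import cv2,numpy as np
o=ctrl.get_obs();print({k:np.round(v,3) for k,v in o.items()})
for n in("side","top"):
    im=ctrl.get_image(n);cv2.imwrite(f"pics/{n}0.png",im[:,:,::-1]);c=ctrl.camera_info(n);print(n,c)
E
```

```text
{'t': np.float64(0.0), 'q': array([-1.258,  0.053,  1.614,  0.   ,  1.476, -0.119]), 'dq': array([-0.001, -0.001, -0.   ,  0.001, -0.001,  0.   ]), 'effort': array([-2.0000e-03, -3.9369e+01, -3.7017e+01, -0.0000e+00,  7.0000e-03,
       -0.0000e+00]), 'tool_pos': array([ 0.261, -0.567,  0.403]), 'tool_rot': array([-3.067, -0.673,  0.   ]), 'contact_force': array([-0.311,  0.2  , -0.376]), 'wrist_torque': array([ 0.008,  0.018, -0.021]), 'opening': np.float64(0.085)}
side {'K': array([[422.98310581,   0.        , 255.54653024],
       [  0.        , 422.98310581, 187.69720599],
       [  0.        ,   0.        ,   1.        ]]), 'camera_from_world': array([[-0.97307716, -0.22990906,  0.01620677,  0.61623308],
       [ 0.18723006, -0.74751531,  0.63731136, -0.24413315],
       [-0.13440885,  0.62318752,  0.77043596, -1.01699299],
       [ 0.        ,  0.        ,  0.        ,  1.        ]])}
top {'K': array([[348.37642548,   0.        , 252.44631874],
       [  0.        , 348.37642548, 191.70468752],
       [  0.        ,   0.        ,   1.        ]]), 'camera_from_world': array([[ 0.02147523, -0.99965252,  0.01528593, -0.03261462],
       [ 0.9979472 ,  0.02235627,  0.06001318, -0.63430552],
       [-0.06033407,  0.01396576,  0.99808054, -0.8295773 ],
       [ 0.        ,  0.        ,  0.        ,  1.        ]])}
```

View pics/side0.png

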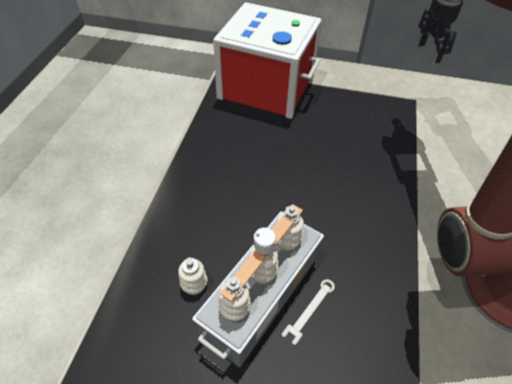

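View pics/top0.png

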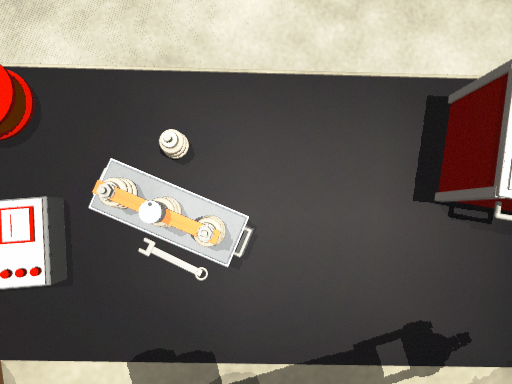

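The knob is on the middle bushing, at side (264,238) and top (150,211). The steel nuts sit on the outer bushings. The insulator is at side (192,275) and top (173,143). I'll zoom in and measure.

```bash
cat > h.py <<'E'
import cv2,numpy as np
from station import ctrl
CI={n:ctrl.camera_info(n) for n in("side","top")}
def ray(n,u,v):
    K=CI[n]["K"];T=CI[n]["camera_from_world"]
    p=np.linalg.inv(K)@[u,v,1];d=T[:3,:3].T@np.array([p[0],-p[1],-p[2]])
    return -T[:3,:3].T@T[:3,3],d/np.linalg.norm(d)
def plane(n,u,v,z):
    o,d=ray(n,u,v);return o+d*(z-o[2])/d[2]
def tri(a,b):
    o1,d1=ray("side",*a);o2,d2=ray("top",*b)
    s=np.linalg.lstsq(np.c_[d1,-d2],o2-o1,rcond=None)[0]
    p,q=o1+s[0]*d1,o2+s[1]*d2
    return (p+q)/2,np.linalg.norm(p-q)
def proj(n,X):
    K=CI[n]["K"];T=CI[n]["camera_from_world"];c=T[:3,:3]@X+T[:3,3]
    p=K@[c[0],-c[1],-c[2]];return p[:2]/p[2]
E
python3 - <<'E'
import cv2
a=cv2.imread("pics/side0.png")[195:345,165:345];b=cv2.imread("pics/top0.png")[120:270,80:260]
cv2.imwrite("pics/zs.png",cv2.resize(a,None,fx=4,fy=4,interpolation=cv2.INTER_CUBIC))
cv2.imwrite("pics/zt.png",cv2.resize(b,None,fx=4,fy=4,interpolation=cv2.INTER_CUBIC))
E
```

```text
(no output)
```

View pics/zs.png

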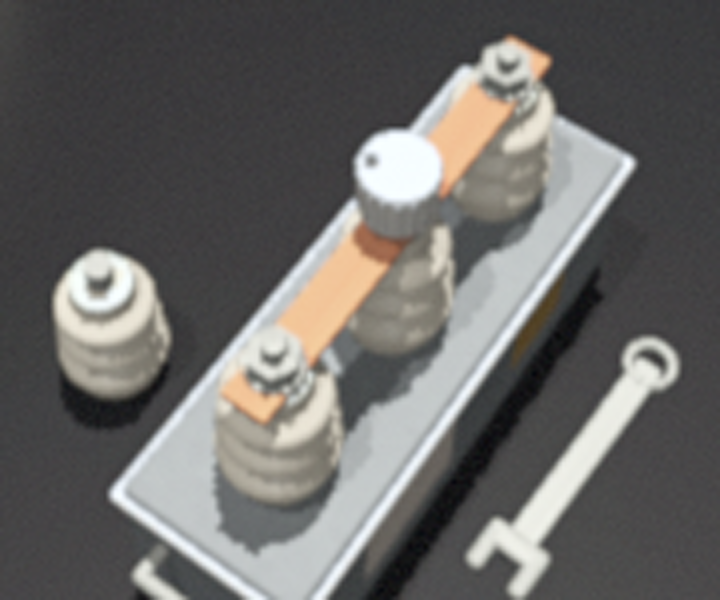

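View pics/zt.png

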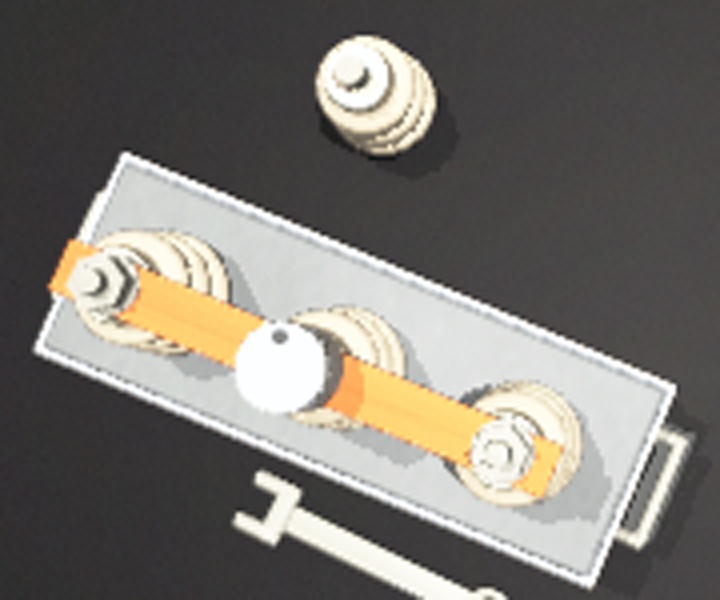

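```bash
cat > m.py <<'E'
from h import *
def top_face(n,im,roi):
    x0,y0,x1,y1=roi
    g=cv2.resize(im[y0:y1,x0:x1],None,fx=4,fy=4,interpolation=cv2.INTER_CUBIC).min(axis=2)
    m=(g>228).astype(np.uint8);m=cv2.morphologyEx(m,cv2.MORPH_OPEN,np.ones((9,9)))
    cs,_=cv2.findContours(m,0,cv2.CHAIN_APPROX_NONE);c=max(cs,key=cv2.contourArea)
    e=cv2.fitEllipse(cv2.convexHull(c))
    return (np.array(e[0])+.5)/4-.5+[x0,y0],np.array(e[1])/4
E
python3 - <<'E'
from m import *
s=cv2.imread("pics/side0.png");t=cv2.imread("pics/top0.png")
a=top_face("side",s,(245,220,285,265));b=top_face("top",t,(132,192,170,230))
print(a,b)
X,g=tri(a[0],b[0]);print("knob top",X,"gap",g)
z=lambda x,y,o:((x+.5)/4-.5+o[0],(y+.5)/4-.5+o[1])
S=(165,195);T=(80,120)
D=tri(z(371,160,S),z(279,336,T));print("dot",D,np.degrees(np.arctan2(*(D[0]-X)[1::-1])))
N1=tri(z(273,345,S),z(494,453,T));N2=tri(z(508,61,S),z(95,282,T))
print("nuts",N1,N2); d=N2[0]-N1[0];print(np.linalg.norm(d),np.degrees(np.arctan2(d[1],d[0])),(N1[0]+N2[0])/2)
I=tri(z(100,272,S),z(351,75,T));print("ins",I)
for n,c in(("side",a),("top",b)):
  o,dd=ray(n,*c[0]);print(n,c[1]*np.linalg.norm(X-o)/CI[n]["K"][0,0])
E
```

```text
(array([264.65114403, 236.16987038]), array([16.87976646, 19.96145058])) (array([149.39146042, 211.61685181]), array([22.26667595, 23.18924141]))
knob top [0.5817544  0.16231095 0.25979643] gap 0.00010710220137477286
dot (array([0.59563369, 0.16269001, 0.26051185]), np.float64(3.480972072514775e-05)) 1.5644274469777841
nuts (array([0.59368223, 0.12114245, 0.01101717]), np.float64(0.1306041540587558)) (array([0.57319223, 0.18777808, 0.39258693]), np.float64(0.0733498893297335))
0.38788610489959974 107.09230022328244 [0.58343723 0.15446027 0.20180205]
ins (array([0.74264225, 0.17155712, 0.10856567]), np.float64(0.0005272040678224523))
side [0.03189549 0.03771854]
top [0.04025994 0.04192802]
```

```bash
cat > go.py <<'E'
from h import *
from scipy.spatial.transform import Rotation as Ro
def go(target):
    o=ctrl.get_obs();R=Ro.from_rotvec(o["tool_rot"]).as_matrix()
    d=np.array(target)-o["tool_pos"]
    print("t",round(float(o["t"]),2),"pos",np.round(o["tool_pos"],4),"q",np.round(o["q"],3),"open",round(float(o["opening"]),4))
    print("F",np.round(o["contact_force"],1),"M",np.round(o["wrist_torque"],2),"tilt",np.round(R[:,2],3),"jaw",np.round(R[:,1],3))
    print("tool shift cm",np.round(R.T@d*100,2))
E
python3 - <<'E'
from go import *
z=lambda x,y,o:((x+.5)/4-.5+o[0],(y+.5)/4-.5+o[1])
S=(165,195);T=(80,120)
N1=tri(z(273,345,S),z(95,282,T));N2=tri(z(508,61,S),z(494,453,T))
print("nuts",N1,N2); d=N2[0]-N1[0];print(np.linalg.norm(d),np.degrees(np.arctan2(d[1],d[0])),(N1[0]+N2[0])/2)
go([.5815,.162,.47])
E
```

```text
nuts (array([0.6189481 , 0.25335891, 0.23527264]), np.float64(0.0006139339368994624)) (array([0.5451356 , 0.07134747, 0.23554973]), np.float64(0.0010676863628896846))
0.19640908572159227 -112.07440979086029 [0.58204185 0.16235319 0.23541119]
t 0.1 pos [ 0.2615 -0.5674  0.4036] q [-1.258  0.053  1.614  0.     1.476 -0.119] open 0.0852
F [ 0.9 -0.2 -0.5] M [ 0.02  0.06 -0.  ] tilt [-0.001  0.002 -1.   ] jaw [ 0.419 -0.908 -0.002]
tool shift cm [ 59.59 -52.86  -6.53]
```

The nut midpoint (0.582, 0.162) matches the knob axis, and the nut spacing is 196 mm. The measured heights also fit. Moving to hover.

Request:
jog_arm --steps '[[[3.6,-3.2,-0.9],[0,0,0]],[[3.6,-3.2,-0.9],[0,0,0]],[[3.6,-3.2,-0.9],[0,0,0]],[[3.6,-3.2,-0.9],[0,0,0]],[[3.6,-3.2,-0.9],[0,0,0]],[[3.6,-3.2,-0.9],[0,0,0]],[[3.6,-3.2,-0.9],[0,0,0]],[[3.6,-3.2,-0.9],[0,0,0]]]' --fingers 1 --grip_force 40

```text
t: 0.9
tool_pos: [0.4173, -0.2094, 0.4712]
tool_rot: [-3.059, -0.652, 0.005]
contact_force: [0.4, -0.2, 0.0]
opening: 0.0854
```

```bash
python3 -c "
from go import *
go([.5815,.162,.47])"
```

```text
t 0.9 pos [ 0.4173 -0.2094  0.4712] q [-0.626 -0.366  1.876  0.007  1.643  0.525] open 0.0854
F [ 0.4 -0.2  0. ] M [ 0.02 -0.02 -0.02] tilt [-0.006  0.013 -1.   ] jaw [ 0.408 -0.913 -0.014]
tool shift cm [ 30.14 -27.21   0.49]
```

Request:
jog_arm --steps '[[[3.6,-3.2,0],[0,0,0]],[[3.6,-3.2,0],[0,0,0]],[[3.6,-3.2,0],[0,0,0]],[[3.6,-3.2,0],[0,0,0]],[[3.6,-3.2,0],[0,0,0]],[[3.6,-3.2,0],[0,0,0]],[[3.6,-3.2,0],[0,0,0]],[[3.6,-3.2,0],[0,0,0]]]'

```text
t: 1.7
tool_pos: [0.5774, 0.1574, 0.474]
tool_rot: [-3.062, -0.654, 0.002]
contact_force: [0.6, -1.0, 0.7]
opening: 0.0853
```

Request:
jog_arm --steps '[[[0,0,0],[0,0,-8.5]],[[0,0,0],[0,0,-8.5]],[[0,0,0],[0,0,-8.5]],[[0,0,0],[0,0,-8.5]],[[0,0,0],[0,0,-8.5]],[[0,0,0],[0,0,-8.5]],[[0,0,0],[0,0,-8.5]],[[0,0,0],[0,0,-8.5]]]'

```text
t: 2.5
tool_pos: [0.5782, 0.1654, 0.4659]
tool_rot: [-2.148, -2.268, 0.007]
contact_force: [0.3, 0.4, -0.4]
opening: 0.0857
```

```bash
python3 -c "
from go import *
go([.5815,.162,.47])"
```

```text
t 2.5 pos [0.5782 0.1654 0.4659] q [ 0.153 -0.029  1.594  0.011  1.591  0.099] open 0.0857
F [ 0.3  0.4 -0.4] M [ 0.03 -0.    0.03] tilt [-0.016  0.009 -1.   ] jaw [ 0.998  0.054 -0.015]
tool shift cm [-0.35  0.3  -0.42]
```

Request:
jog_arm --steps '[[[0,0,0],[0,0,-8.5]],[[0,0,0],[0,0,-8.5]],[[0,0,0],[0,0,-8.5]],[[0,0,0],[0,0,-8.5]],[[0,0,0],[0,0,-8.5]],[[0,0,0],[0,0,-8.5]],[[0,0,0],[0,0,-8.5]],[[0,0,0],[0,0,-8.5]]]'

```text
t: 3.3
tool_pos: [0.5774, 0.1653, 0.4596]
tool_rot: [-0.491, -3.076, -0.005]
contact_force: [0.2, 0.3, -0.1]
opening: 0.0857
```

Request:
jog_arm --steps '[[[0,0,0],[0,0,-8.5]],[[0,0,0],[0,0,-8.5]],[[0,0,0],[0,0,-8.5]],[[0,0,0],[0,0,-8.5]],[[0,0,0],[0,0,-8.5]],[[0,0,0],[0,0,-8.5]],[[0,0,0],[0,0,-8.5]],[[0,0,0],[0,0,-8.5]]]'

```text
t: 4.1
tool_pos: [0.5766, 0.1651, 0.4534]
tool_rot: [1.331, -2.813, -0.032]
contact_force: [0.3, 0.0, -0.2]
opening: 0.0853
```

```bash
cat >> go.py <<'E'
    ax=np.cross(R[:,2],[0,0,-1]);print("tilt fix deg (tool)",np.round(np.degrees(R.T@ax),2))
E
python3 -c "
from go import *
go([.5815,.162,.47])"
```

```text
t 4.1 pos [0.5766 0.1651 0.4534] q [ 0.153 -0.023  1.609  0.011  1.59  -2.302] open 0.0853
F [ 0.3  0.  -0.2] M [-0.    0.01 -0.03] tilt [-0.036  0.006 -0.999] jaw [-0.772  0.634  0.031]
tool shift cm [-0.04 -0.53 -1.68]
tilt fix deg (tool) [ 1.79 -1.02 -0.  ]
```

Request:
jog_arm --steps '[[[0,0,-0.3],[0,0,-8.5]],[[0,0,-0.3],[0,0,-8.5]],[[0,0,-0.3],[0,0,-8.5]],[[0,0,-0.3],[0,0,-8.5]],[[0,0,-0.2],[0,0,0]]]'

```text
t: 4.6
tool_pos: [0.5765, 0.1649, 0.4635]
tool_rot: [2.103, -2.295, -0.05]
contact_force: [0.1, -0.3, -1.0]
opening: 0.0852
```

```bash
python3 -c "
from go import *
go([.5815,.162,.47])"
```

```text
t 4.6 pos [0.5765 0.1649 0.4635] q [ 0.153 -0.025  1.595  0.011  1.614 -2.902] open 0.0852
F [ 0.1 -0.3 -1. ] M [-0.05 -0.02 -0.03] tilt [-0.043  0.005 -0.999] jaw [-0.995  0.087  0.043]
tool shift cm [ 0.25 -0.49 -0.67]
tilt fix deg (tool) [ 2.45  0.07 -0.  ]
```

Request:
jog_arm --steps '[[[0.2,-0.5,-0.6],[2.5,0,0]],[[0,0,-0.1],[0.1,0,0]]]'

```text
t: 4.8
tool_pos: [0.5816, 0.1625, 0.4695]
tool_rot: [-2.114, 2.321, -0.001]
contact_force: [0.3, -0.1, 0.5]
opening: 0.0854
```

```bash
python3 -c "
from go import *
go([.5815,.162,.404])
im=ctrl.get_image('top');cv2.imwrite('pics/t1.png',im[:,:,::-1]);im=ctrl.get_image('side');cv2.imwrite('pics/s1.png',cv2.resize(im[130:345,165:345,::-1],None,fx=2.7,fy=2.7))"
```

```text
t 4.8 pos [0.5816 0.1625 0.4695] q [ 0.149 -0.028  1.587  0.     1.58  -2.899] open 0.0854
F [ 0.3 -0.1  0.5] M [-0.04  0.03 -0.06] tilt [ 0.002  0.001 -1.   ] jaw [-0.996  0.093 -0.002]
tool shift cm [0.05 0.02 6.55]
tilt fix deg (tool) [-0.11  0.05 -0.  ]
```

View pics/s1.png

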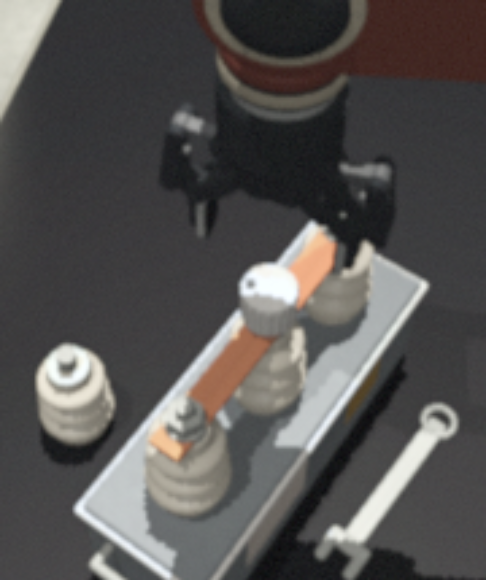

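Request:
jog_arm --steps '[[[0,0,1.5],[0,0,0]],[[0,0,1.5],[0,0,0]],[[0,0,1.5],[0,0,0]],[[0,0,1.5],[0,0.0,0]],[[0,0,0.0],[0.3,0,0]]]'

```text
t: 5.4
tool_pos: [0.58, 0.1628, 0.3996]
tool_rot: [2.113, -2.322, -0.002]
contact_force: [-0.5, 0.1, -1.0]
opening: 0.0852
```

```bash
python3 -c "
from go import *
go([.5815,.162,.402])"
```

```text
t 5.4 pos [0.58   0.1628 0.3996] q [ 0.15   0.003  1.672 -0.     1.469 -2.897] open 0.0852
F [-0.5  0.1 -1. ] M [ 0.04  0.05 -0.02] tilt [-0.002 -0.    -1.   ] jaw [-0.996  0.094  0.002]
tool shift cm [ 0.06 -0.15 -0.24]
tilt fix deg (tool) [ 0.13 -0.03 -0.  ]
```

Request:
jog_arm --steps '[[[0.1,-0.1,-0.3],[0.2,0,0]],[[0,-0.05,-0.1],[0.1,0,0]],[[0,0,-0.07],[0.1,0,0]],[[0,0,-0.07],[0.1,0,0]],[[0,0,-0.07],[0.1,0,0]],[[0,0,-0.07],[0.1,0,0]]]' --fingers -1

```text
t: 6.0
tool_pos: [0.581, 0.1616, 0.405]
tool_rot: [-2.112, 2.321, -0.009]
contact_force: [-0.3, -0.2, -4.6]
opening: 0.0384
```

```bash
python3 -c "
from go import *
go([.5815,.162,.402])
im=ctrl.get_image('side');cv2.imwrite('pics/s2.png',cv2.resize(im[130:345,165:345,::-1],None,fx=2.7,fy=2.7))"
```

```text
t 6.0 pos [0.581  0.1616 0.405 ] q [ 0.148 -0.     1.667 -0.003  1.469 -2.898] open 0.0384
F [-0.3 -0.2 -4.6] M [0.04 0.04 0.02] tilt [ 0.007 -0.002 -1.   ] jaw [-0.996  0.094 -0.007]
tool shift cm [-0.04 -0.04  0.3 ]
tilt fix deg (tool) [-0.39 -0.06 -0.  ]
```

View pics/s2.png

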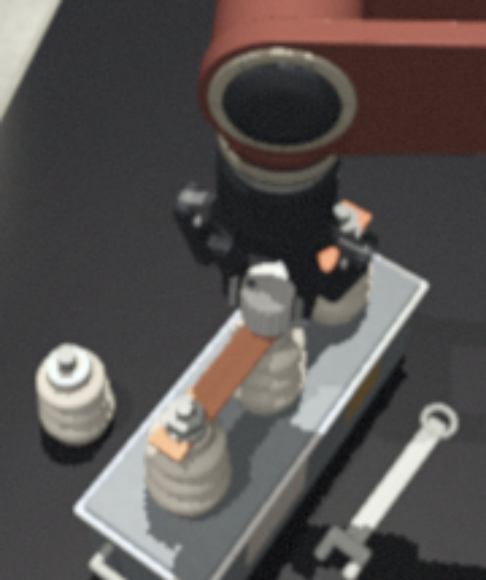

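The knob is gripped between the pads, with the opening at 38 mm. Turning clockwise now.

Request:
jog_arm --steps '[[[0,0,0],[0,0,8]],[[0,0,0],[0,0,8]],[[0,0,0],[0,0,8]],[[0,0,0],[0,0,8]]]'

```text
t: 6.45
tool_pos: [0.5808, 0.1618, 0.4044]
tool_rot: [-1.362, 2.826, -0.007]
contact_force: [-0.7, 0.3, -4.0]
opening: 0.039
```

```bash
python3 -c "
from go import *
go([.5815,.162,.403])"
```

```text
t 6.45 pos [0.5808 0.1618 0.4044] q [ 0.149 -0.     1.667 -0.003  1.469 -2.32 ] open 0.039
F [-0.7  0.3 -4. ] M [0.02 0.11 0.08] tilt [ 0.006 -0.002 -1.   ] jaw [-0.782  0.623 -0.006]
tool shift cm [-0.06 -0.04  0.15]
tilt fix deg (tool) [-0.33  0.11 -0.  ]
```

Request:
jog_arm --steps '[[[0,0,0],[0,0,8]],[[0,0,0],[0,0,8]],[[0,0,0],[0,0,8]],[[0,0,0],[0,0,8]],[[0,0,0],[0,0,8]],[[0,0,0],[0,0,8]],[[0,0,0],[0,0,8]],[[0,0,0],[0,0,8]]]'

```text
t: 7.25
tool_pos: [0.5806, 0.1625, 0.4033]
tool_rot: [0.411, 3.109, -0.002]
contact_force: [-0.3, 0.6, -3.0]
opening: 0.0389
```

Request:
jog_arm --steps '[[[0,0,0],[0,0,8]],[[0,0,0],[0,0,8]],[[0,0,0],[0,0,8]],[[0,0,0],[0,0,8]],[[0,0,0],[0,0,8]],[[0,0,0],[0,0,8]],[[0,0,0],[0,0,8]],[[0,0,0],[0,0,8]]]'

```text
t: 8.05
tool_pos: [0.5809, 0.163, 0.4022]
tool_rot: [2.05, 2.374, 0.003]
contact_force: [-0.3, -0.2, -4.2]
opening: 0.039
```

Request:
jog_arm --steps '[[[0,0,0],[0,0,8]],[[0,0,0],[0,0,8]],[[0,0,0],[0,0,8]],[[0,0,0],[0,0,8]],[[0,0,0],[0,0,8]],[[0,0,0],[0,0,8]],[[0,0,0],[0,0,8]],[[0,0,0],[0,0,8]]]'

```text
t: 8.85
tool_pos: [0.5815, 0.1629, 0.4011]
tool_rot: [3.019, 0.858, 0.009]
contact_force: [0.4, 0.5, -3.6]
opening: 0.0393
```

```bash
python3 -c "
from go import *
go([.5815,.162,.403])"
```

```text
t 8.85 pos [0.5815 0.1629 0.4011] q [ 0.15   0.004  1.669 -0.002  1.463  1.167] open 0.0393
F [ 0.4  0.5 -3.6] M [0.12 0.17 0.09] tilt [ 0.006 -0.002 -1.   ] jaw [ 0.526 -0.85   0.005]
tool shift cm [-0.05  0.08 -0.19]
tilt fix deg (tool) [ 0.27 -0.26  0.  ]
```

Request:
jog_arm --steps '[[[0,0,0],[0,0,8]],[[0,0,0],[0,0,8]],[[0,0,0],[0,0,8]],[[0,0,0],[0,0,8]],[[0,0,0],[0,0,8]],[[0,0,0],[0,0,8]],[[0,0,0],[0,0,8]],[[0,0,0],[0,0,8]]]'

```text
t: 9.65
tool_pos: [0.5818, 0.1622, 0.4]
tool_rot: [2.996, -0.942, 0.01]
contact_force: [0.3, -0.6, -3.0]
opening: 0.039
```

Request:
jog_arm --steps '[[[0,0,0],[0,0,8]],[[0,0,0],[0,0,8]],[[0,0,0],[0,0,8]]]'

```text
t: 9.95
tool_pos: [0.5817, 0.1621, 0.3996]
tool_rot: [-2.722, 1.568, -0.01]
contact_force: [-1.5, -0.6, -3.9]
opening: 0.0392
```

```bash
python3 -c "
from go import *
go([.5815,.162,.403])"
```

```text
t 9.95 pos [0.5817 0.1621 0.3996] q [ 0.149  0.005  1.67  -0.004  1.462  2.766] open 0.0392
F [-1.5 -0.6 -3.9] M [0.07 0.16 0.09] tilt [ 0.005 -0.003 -1.   ] jaw [-0.865 -0.502 -0.003]
tool shift cm [-0.    0.02 -0.34]
tilt fix deg (tool) [-0.17 -0.3  -0.  ]
```

Request:
jog_arm --steps '[[[0,0,-0.1],[0,0,0]],[[0,0,-0.1],[0,0,0]],[[0,0,-0.1],[0,0,0]],[[0,0,-0.1],[0,0,0]],[[0,0,-0.1],[0,0,0]]]' --fingers 1

```text
t: 10.45
tool_pos: [0.5827, 0.1621, 0.4091]
tool_rot: [-2.723, 1.557, -0.02]
contact_force: [-0.1, -0.6, -0.2]
opening: 0.085
```

```bash
python3 -c "
from go import *
go([.5815,.162,.403])"
```

```text
t 10.45 pos [0.5827 0.1621 0.4091] q [ 0.149 -0.     1.66  -0.004  1.47   2.759] open 0.085
F [-0.1 -0.6 -0.2] M [ 0.02  0.06 -0.02] tilt [ 0.013 -0.002 -1.   ] jaw [-0.862 -0.507 -0.01 ]
tool shift cm [-0.06  0.11  0.61]
tilt fix deg (tool) [-0.59 -0.5   0.  ]
```

Request:
jog_arm --steps '[[[0,0,0],[0,0,-8.5]],[[0,0,0],[0,0,-8.5]],[[0,0,-0.05],[0,0,-8.5]],[[0,0,-0.05],[0,0,-8.5]],[[0,0,-0.05],[0,0,-8.5]],[[0,0,-0.05],[0,0,-8.5]],[[0,0,-0.05],[0,0,-8.5]],[[0,0,-0.05],[0,0,-8.5]]]'

```text
t: 11.25
tool_pos: [0.5831, 0.1622, 0.4154]
tool_rot: [3.127, 0.261, 0.028]
contact_force: [1.1, -0.4, 0.5]
opening: 0.0855
```

Request:
jog_arm --steps '[[[0,0,-0.05],[0,0,-8.5]],[[0,0,-0.05],[0,0,-8.5]],[[0,0,-0.05],[0,0,-8.5]],[[0,0,-0.05],[0,0,-8.5]],[[0,0,-0.05],[0,0,-8.5]],[[0,0,-0.05],[0,0,-8.5]],[[0,0,-0.05],[0,0,-8.5]],[[0,0,-0.05],[0,0,-8.5]]]'

```text
t: 12.05
tool_pos: [0.5834, 0.1622, 0.4221]
tool_rot: [2.425, 1.974, 0.025]
contact_force: [-0.2, 0.5, -1.0]
opening: 0.0855
```

```bash
python3 -c "
from go import *
go([.5815,.162,.402])"
```

```text
t 12.05 pos [0.5834 0.1622 0.4221] q [ 0.149 -0.008  1.646 -0.005  1.482  0.354] open 0.0855
F [-0.2  0.5 -1. ] M [0.03 0.04 0.02] tilt [ 0.022 -0.001 -1.   ] jaw [ 0.979 -0.203  0.022]
tool shift cm [-0.06 -0.23  2.01]
tilt fix deg (tool) [ 1.25 -0.18 -0.  ]
```

Request:
jog_arm --steps '[[[0,-0.2,1.1],[1.2,-0.2,0]],[[0,0,1.0],[0,0,0]],[[0,0,0],[0,0,0]]]'

```text
t: 12.35
tool_pos: [0.5816, 0.1626, 0.3998]
tool_rot: [2.44, 1.979, -0.001]
contact_force: [-0.6, -0.6, -0.8]
opening: 0.0853
```

```bash
python3 -c "
from go import *
go([.5815,.162,.401])"
```

```text
t 12.35 pos [0.5816 0.1626 0.3998] q [ 0.15   0.006  1.669 -0.     1.467  0.358] open 0.0853
F [-0.6 -0.6 -0.8] M [-0.02 -0.03  0.01] tilt [-0. -0. -1.] jaw [ 0.978 -0.207 -0.   ]
tool shift cm [-0.06  0.01 -0.12]
tilt fix deg (tool) [-0.02  0.02  0.  ]
```

Request:
jog_arm --steps '[[[0,0,0],[0,0,0]],[[0,0,0],[0,0,0]],[[0,0,0],[0,0,0]],[[0,0,0],[0,0,0]],[[0,0,0],[0,0,0]]]' --fingers -1

```text
t: 12.85
tool_pos: [0.5819, 0.1624, 0.3993]
tool_rot: [2.443, 1.974, -0.0]
contact_force: [0.5, 0.1, -1.4]
opening: 0.0387
```

Request:
jog_arm --steps '[[[0,0,0],[0,0,6]],[[0,0,0],[0,0,6]],[[0,0,0],[0,0,6]],[[0,0,0],[0,0,6]]]'

```text
t: 13.25
tool_pos: [0.582, 0.1624, 0.3989]
tool_rot: [2.811, 1.401, 0.0]
contact_force: [1.1, 0.3, -1.3]
opening: 0.0388
```

```bash
python3 -c "
from go import *
go([.5815,.162,.401])"
```

```text
t 13.25 pos [0.582  0.1624 0.3989] q [ 1.490e-01  7.000e-03  1.669e+00 -1.000e-03  1.465e+00  7.950e-01] open 0.0388
F [ 1.1  0.3 -1.3] M [ 0.   -0.11  0.06] tilt [ 0.001 -0.    -1.   ] jaw [ 0.799 -0.602  0.001]
tool shift cm [-0.06 -0.02 -0.21]
tilt fix deg (tool) [0.04 0.   0.  ]
```

Request:
jog_arm --steps '[[[0,0,0],[0,0,5]],[[0,0,0],[0,0,5]],[[0,0,0],[0,0,5]]]'

```text
t: 13.55
tool_pos: [0.5821, 0.1624, 0.3986]
tool_rot: [2.976, 1.006, 0.001]
contact_force: [1.3, 0.7, 0.3]
opening: 0.0391
```

```bash
python3 -c "
from go import *
go([.5815,.162,.401])"
```

```text
t 13.55 pos [0.5821 0.1624 0.3986] q [ 0.149  0.008  1.669 -0.     1.464  1.068] open 0.0391
F [1.3 0.7 0.3] M [ 0.06 -0.15  0.11] tilt [ 0.001 -0.    -1.   ] jaw [ 0.607 -0.795  0.001]
tool shift cm [-0.07 -0.01 -0.24]
tilt fix deg (tool) [ 0.03 -0.02 -0.  ]
```

Request:
jog_arm --steps '[[[0,0,0],[0,0,5]],[[0,0,0],[0,0,5]],[[0,0,0],[0,0,5]]]'

```text
t: 13.85
tool_pos: [0.5821, 0.1623, 0.3984]
tool_rot: [3.085, 0.592, 0.001]
contact_force: [0.8, -0.2, -1.3]
opening: 0.0391
```

```bash
python3 -c "
from go import *
go([.5815,.162,.401])"
```

```text
t 13.85 pos [0.5821 0.1623 0.3984] q [ 0.149  0.008  1.669 -0.     1.464  1.341] open 0.0391
F [ 0.8 -0.2 -1.3] M [-0.02 -0.16  0.08] tilt [ 0.001 -0.    -1.   ] jaw [ 0.37  -0.929  0.   ]
tool shift cm [-0.07  0.01 -0.26]
tilt fix deg (tool) [ 0.02 -0.03  0.  ]
```

Request:
jog_arm --steps '[[[0,0,0],[0,0,5]],[[0,0,0],[0,0,5]],[[0,0,0],[0,0,5]]]'

```text
t: 14.15
tool_pos: [0.5819, 0.1624, 0.3984]
tool_rot: [3.135, 0.178, -0.0]
contact_force: [2.0, -0.7, -3.1]
opening: 0.039
```

```bash
python3 -c "
from go import *
go([.5815,.162,.401])"
```

```text
t 14.15 pos [0.5819 0.1624 0.3984] q [ 0.149  0.008  1.669 -0.002  1.465  1.607] open 0.039
F [ 2.  -0.7 -3.1] M [-0.03 -0.25  1.06] tilt [-0.    -0.002 -1.   ] jaw [ 0.113 -0.994  0.002]
tool shift cm [-0.04  0.03 -0.26]
tilt fix deg (tool) [ 0.1   0.02 -0.  ]
```

Request:
jog_arm --steps '[[[0,0,0],[0,0,5]],[[0,0,0],[0,0,5]],[[0,0,0],[0,0,5]]]'

```text
t: 14.45
tool_pos: [0.5818, 0.1627, 0.3984]
tool_rot: [3.129, -0.236, 0.0]
contact_force: [-8.0, 0.8, -0.5]
opening: 0.0386
```

```bash
python3 -c "
from go import *
go([.5815,.162,.401])"
```

```text
t 14.45 pos [0.5818 0.1627 0.3984] q [ 0.15   0.008  1.669 -0.003  1.465  1.872] open 0.0386
F [-8.   0.8 -0.5] M [0.07 1.36 0.78] tilt [ 0.    -0.003 -1.   ] jaw [-0.15  -0.989  0.003]
tool shift cm [-0.02  0.07 -0.26]
tilt fix deg (tool) [ 0.18 -0.03  0.  ]
```

The moment jumped from 0.08 to about 1 N·m and the sinking stopped, so the knob is on its home stop. I'm releasing it and backing off.

Request:
jog_arm --steps '[[[0,0,0],[0,0,0]],[[0,0,0],[0,0,0]],[[0,0,0],[0,0,0]],[[0,0,0],[0,0,0]],[[0,0,0],[0,0,0]]]' --fingers 1

```text
t: 14.95
tool_pos: [0.5815, 0.1629, 0.3987]
tool_rot: [3.13, -0.231, -0.001]
contact_force: [-0.3, 0.2, -0.2]
opening: 0.0853
```

Request:
jog_arm --steps '[[[0,0,-2],[0,0,0]],[[0,0,-2],[0,0,0]],[[0,0,-3],[0,0,0]],[[0,0,-3],[0,0,0]],[[0,0,-3],[0,0,0]]]'

```text
t: 15.45
tool_pos: [0.5814, 0.163, 0.525]
tool_rot: [3.128, -0.228, -0.023]
contact_force: [0.2, -0.3, -1.0]
opening: 0.0853
```

Run:
```python
from m import *
from go import go
go([.45,0,.5])
S=ctrl.get_image('side')[:,:,::-1].copy();T=ctrl.get_image('top')[:,:,::-1]
cv2.imwrite('pics/s3f.png',S)
cv2.imwrite('pics/s3.png',cv2.resize(S[195:345,165:345],None,fx=4,fy=4,interpolation=cv2.INTER_CUBIC))
print(top_face("side",S,(245,220,285,265)))
```

```text
t 15.45 pos [0.5814 0.163  0.525 ] q [ 0.151 -0.037  1.505 -0.002  1.688  1.867] open 0.0853
F [ 0.2 -0.3 -1. ] M [-0.   -0.    0.02] tilt [-0.015 -0.005 -1.   ] jaw [-0.145 -0.989  0.007]
tool shift cm [-10.59  18.02   2.77]
tilt fix deg (tool) [ 0.38  0.81 -0.  ]
(array([257.01019287, 238.54670715]), array([6.25906277, 6.81194496]))
```

View pics/s3.png

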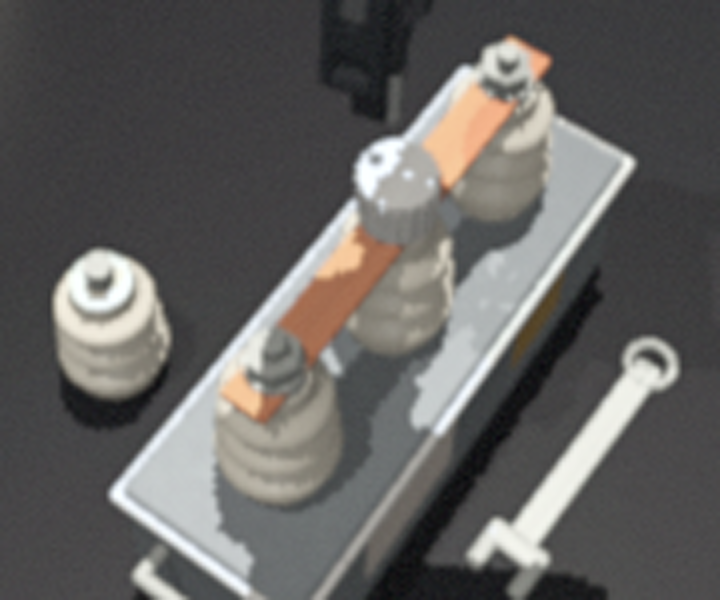

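The side view shows the knob lower, its dot near zoom (377,158), the gripper clear above it, and the insulator still at zoom (100,272). A quick numerical check of the dot comes next.

Run:
```python
from m import *
z=lambda x,y,o:((x+.5)/4-.5+o[0],(y+.5)/4-.5+o[1])
S=(165,195)
for zt in(.2525,.2534,.2545):
    X=plane("side",*z(377,158,S),zt);c=proj("side",np.array([.58175,.1623,zt]))
    print(zt,X,"center zoom",(c-S+.5)*4-.5,"dot deg",np.degrees(np.arctan2(X[1]-.1623,X[0]-.58175)),np.hypot(X[1]-.1623,X[0]-.58175))
a=cv2.imread("pics/side0.png")[255:300,175:208];b=cv2.imread("pics/s3f.png")[255:300,175:208]
print("insulator roi shift",cv2.phaseCorrelate(a[:,:,0].astype(float),b[:,:,0].astype(float)),np.abs(a.astype(int)-b).mean())
print(ctrl.get_obs()["dq"].round(3))
```

```text
0.2525 [0.59417788 0.15574742 0.2525    ] center zoom [399.49978379 174.62627236] dot deg -27.800374453241123 0.014049499259722696
0.2534 [0.59406413 0.15632897 0.2534    ] center zoom [399.56176521 173.58703141] dot deg -25.868415509897797 0.013685427060296502
0.2545 [0.5939251  0.15703975 0.2545    ] center zoom [399.63766657 172.31439529] dot deg -23.366758730849753 0.013262850868989203
insulator roi shift ((-0.011303020409066278, 0.4967329035334096), 0.9571807490227174) 3.144781144781145
[-0.001  0.02   0.071 -0.    -0.034 -0.001]
```

```bash
python3 -c "
from station import ctrl
print(ctrl.get_obs()['t']);print(ctrl.finish_job())"
```

```text
15.55
the job is handed in; nothing more can be done
None
```

The hand knob is screwed fully home on the bar and released, and I handed the job in at 15.6 s of the 64 s allowed; no verdict is reported.

- **Finding the knob:** it was on the middle bushing at (0.582, 0.162), with its top measured at 0.260 m. The midpoint between the two nuts matched that position. The height came out 2 to 3 mm above what the text implies, which is about the calibration error.
- **Turning:** it took two clockwise strokes of about 324° and about 62°. The tool sank along the thread by 6 mm per turn, as expected. At the end the moment jumped from 0.08 to about 1 N·m, the sinking stopped and the pads slipped on the knob, which shows the solid stop.
- **Last checks:** the dot moved about 387° in total (6.76 rad), within the stated -6.8 to -5.4 rad starting range. I read the dot by hand from the side view only. The ellipse fit of the knob's top failed in the last picture because the arm's shadow fell on it.
- **Insulator and gripper:** the insulator shifted by 0.5 pixel or less in the side image, roughly 1 mm. The gripper is open, about 12 cm above the knob, with no contact force beyond the usual noise (about 1 N).

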